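# Chock the oiled roller on the sloping drying board

## Robot

A 7-joint arm with a two-finger parallel gripper is mounted at the origin on the work surface; the furniture and walls round the work are solid. World frame = base frame: x ahead of the robot, y to its left, z up, the work surface at z = 0. Lengths are in m, angles in degrees, forces in N, time in s.
With the tool pointing down it reaches from about 0.4 to 0.85 m from the base axis. Payload 4.5 kg.
Tool frame: the origin (TCP) lies at the very end of the fingers, on their centre line; the grasp point (between the pads) lies r.grip_point_offset behind it (r.grip_point_offset is the distance from the TCP to the grasp point, in m); z points along the fingers, y is the line along which they close (so a half turn about z gives the same grasp; the last joint's range is limited). The gripper opens to 88 mm and grips with 3 to 60 N. Pads are 18 mm wide; open, the fingers measure 123 mm over their backs; the gripper's body (75 mm by 187 mm) begins 45 mm behind the grasp point.
Start: joints at [-72.433, 39.483, -11.15, 89.685, 9.013, 51.709, -12.324], TCP at [0.168, 0.602, 0.239] pointing down, gripper open.
Joint ranges: [-172.22, 172.22], [-26.19, 119.32], [-84.43, 86.54], [7.71, 146.69], [-57.33, 237.33], [2.42, 119.75], [-152.13, 152.13]. Speed limits (degrees/s): [147.25, 147.25, 180, 180, 180, 180, 180].

## Interface

Orientations are given as [roll, pitch, yaw] about the fixed x, y, z axes, in that order (R = Rz(yaw) Ry(pitch) Rx(roll)).
In Python, from bench import r gives the robot as it stands.
- The arm moves only by the shell command python3 -m pendant 'ROWS' [OPENING] [FORCE]. ROWS is JSON, a list of rows, each a list of 2 entries, a list of its own where there are three numbers: the shift along the tool's x, y, z in mm, then the turn about the tool's z in rad. In form: [[[x, y, z], roll], ...]. A call has 1 to 12 rows; each row shifts and turns the commanded pose from where the row before left it, along the tool's axes as they then stand; what a row does not reach is not made up. A row lasts 1/8 s, in which the tool goes at most 62.5 mm and 10.7 degrees, less where a joint would pass 70% of its speed; a pose out of reach is approached as far as the arm can. A call with a gripper value outside its range is refused whole. OPENING is the closure, from -1 (fully open) to 1 (shut), so that 0 is half open, set as the call begins (- or left out, the last holds). The fingers move at their own pace and stop on an object; FORCE is the grip in N (left out, the last holds). Time passes only in rows, so rows that do not move let the fingers close. It gives the time, the measured TCP pose, the force, the opening and the grip force at its end, in the units of the state.
- r.read_state(): the state, without advancing time (a new reading comes with each control period).
- r.grab_frame(name): name is "scene" or "side" or "wrist"; returns a dict with "frame" (384x512x3 uint8, red, green, blue), "fx", "fy", "cx", "cy" (pixels), "k1" (the pictures are not rectified: a ray, as slopes to the right and down, at radius r is drawn at 1 + k1 r^2 times it, then the intrinsics apply), "T" (4x4, takes a point from camera to world coordinates); the wrist camera has in their place "tool_from_camera" (4x4, takes a point from camera to tool coordinates, whose origin is the TCP and whose axes are the flange's). Camera axes: x right, y up, looking along -z (the intrinsics and any distortion apply to the point x, -y, -z); pixel columns grow to the right and rows downward; lengths in m; the calibration is good to about 2 mm. A picture is of the moment at which its call begins: read the wrist's pose just before it. There is no depth.
- r.sign_off(): hands the job in; it is judged then, once.
The state is a dict: "clock": time; "q": joint angles; "dq": joint speeds; "tau": joint torques, N m; "ee_pos": TCP position; "tcp_rot": TCP orientation; "ft_force": force on the tool from outside, world axes, zero at the start; "torque": the same for the moment, N m; "opening": finger opening in m; "grasp_force": force on a finger pad.
Only numpy, scipy, OpenCV 4.12 (cv2) and the standard library are available. Lean on these libraries where they do the work, as an engineer would, in place of code of your own. Each camera call takes 0.05 s, during which the arm holds its last target. There are 200 camera calls.

## Task

Put the oiled wooden roller up to dry on the sloping board. First stand the pale offcut block on the board as a chock; then lay the roller on its side across the board, above the red line, just uphill of the block and resting against it, and let go only once it is chocked, so that it never rolls free and both stay put.

Things in the scene. Friction and masses are not known exactly. Their poses are not given: they have to be found in the camera images.
- drying_board: fixed grey-topped board, 262 mm long (x), 200 mm wide (y), sloping 7 degrees, rising to its own +x. Origin on the worktop below its middle; axes level (x horizontal, uphill; y across). Surface 30 mm above the origin at the middle, where a thin red line crosses it; rises 0.123 mm per mm of x (46 mm at the top end, 14 mm at the foot). A 14 mm lip closes the foot; the sides are open.
- chock_centre (a point): centre of the loose pale sawn offcut block (0.08 kg): 45 mm along its x, 60 mm along its y, 40 mm high (z); stands on the worktop at the start, centre 20 mm up. On the bare board it does not slip under its own weight and the roller's.
- roller_centre (a point): centre of the loose dark turned wooden roller (0.07 to 0.14 kg), a plain cylinder of 56 mm diameter and 60 mm length with flat ends with brass bushes; its axis is its y. Lies in the cradle at the start, level, its ends overhanging the cradle by 12 mm each. Can be gripped by its two end faces (60 mm). Rolls freely.
- cradle: fixed blue V-cradle, 86 mm long (x), 36 mm wide (y), 47 mm high; its groove, and so the roller in it, runs along y. Origin on the worktop under its centre; the roller's axis lies 52 mm above the worktop. Cradle and block trade places from start to start.
Not all that is in view belongs to the job. There is more than one size of the part that bears chock_centre; the job needs the largest. There is more than one size of the part that bears roller_centre; the job needs the larger.

How it is judged:
By the outcome, as a careful person would: the job done as asked, in the order asked, and still so for the second after the job is handed in, with the robot touching nothing.
It also fails if it takes over 58 s, if anything falls off the work surface, if the arm or the gripper's body presses on something with over 40 N, if the wrist force passes 120 N, or if a joint passes its speed limit or range.

## Working session

There is one attempt and no reset: what is moved stays moved. The work goes in short steps, Python scripts to look and compute and a shell command to move; the robot and the scene stay as the last step left them, time stands still between calls to the robot, and variables do not carry over. Pictures are saved under pics/ and viewed, at most 12 in all, crops included, and the job is handed in when it is done.

```bash
ls; mkdir -p pics
cat > h.py <<'E'
import numpy as np, cv2
from bench import r
def grab(n,f=None):
    s=r.read_state(); d=r.grab_frame(n)
    if f: cv2.imwrite(f,cv2.cvtColor(np.ascontiguousarray(d["frame"]),cv2.COLOR_RGB2BGR))
    if n=="wrist":
        from scipy.spatial.transform import Rotation as R
        T=np.eye(4);T[:3,:3]=R.from_euler('xyz',s["tcp_rot"],degrees=True).as_matrix();T[:3,3]=s["ee_pos"]
        d["T"]=T@np.array(d["tool_from_camera"])
    d["T"]=np.array(d["T"]);return d
def ray(d,u,v):
    K=np.array([[d["fx"],0,d["cx"]],[0,d["fy"],d["cy"]],[0,0,1.]])
    p=cv2.undistortPoints(np.array([[[u,v]]],float),K,np.array([d["k1"],0,0,0,0.]))[0,0]
    return d["T"][:3,3],d["T"][:3,:3]@np.array([p[0],-p[1],-1])
def onz(d,u,v,z):
    o,w=ray(d,u,v);return o+w*(z-o[2])/w[2]
def proj(d,P):
    p=np.linalg.inv(d["T"])@np.append(P,1);a=np.array([p[0],-p[1]])/-p[2];a*=1+d["k1"]*(a@a)
    return a[0]*d["fx"]+d["cx"],a[1]*d["fy"]+d["cy"]
E
python3 - <<'E'
from h import *
for n in("scene","side","wrist"):
    d=grab(n,f"pics/{n}0.png");print(n,d["T"].round(3).tolist(),d["fx"],d["k1"])
print(r.read_state(),r.grip_point_offset)
E
```

```text
pics
scene [[0.738, 0.491, -0.463, -0.157], [-0.675, 0.53, -0.513, -0.68], [-0.006, 0.691, 0.723, 1.02], [0.0, 0.0, 0.0, 1.0]] 475.5511558586559 -0.16183729317152382
side [[0.866, 0.318, -0.386, 0.036], [-0.501, 0.542, -0.675, -0.774], [-0.005, 0.777, 0.629, 0.808], [0.0, 0.0, 0.0, 1.0]] 420.922330418449 0.023569976996909096
wrist [[0.269, -0.921, -0.283, 0.095], [0.963, 0.257, 0.08, 0.622], [-0.001, -0.294, 0.956, 0.384], [0.0, 0.0, 0.0, 1.0]] 275.46881873370603 -0.03792690836225424
{'clock': 0.15, 'q': array([-72.4322742 ,  39.52157987, -11.14682361,  89.72680696,
         9.01171858,  51.7083079 , -12.32501255]), 'dq': array([-0.0378782 , -0.15724448,  0.02468073, -0.2917574 ,  0.01438728,
        0.01065972, -0.01763566]), 'tau': array([-1.41690125e-03, -5.27866530e+01, -1.26879048e+00, -1.53587776e+01,
       -5.25694911e-02,  3.92602844e-03,  1.09977173e-04]), 'ee_pos': array([0.16830017, 0.60145917, 0.23812131]), 'tcp_rot': array([-1.79925067e+02,  3.77949505e-03,  1.64371769e+02]), 'ft_force': array([-0.93982554, -0.74208359, -0.55099954]), 'torque': array([0.00912524, 0.01460996, 0.00698041]), 'grasp_force': 0.0, 'opening': 0.08846437917505115} 0.0187
```

View pics/scene0.png

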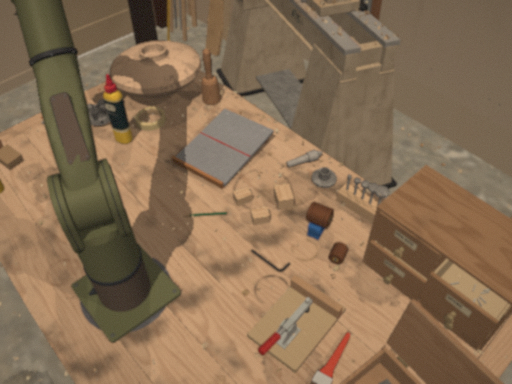

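View pics/side0.png

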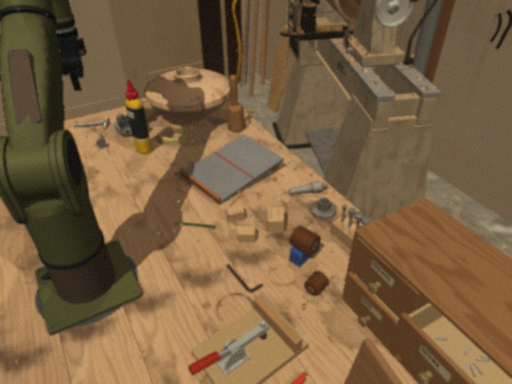

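The scene view shows the board with its red line at about (225,147), three blocks at (243,192), (261,214) and (285,195), the roller in the blue cradle at (319,215), and a small roller at (338,252). The side view agrees. Next I'll magnify both views in one picture.

Run:
```python
import cv2,numpy as np
a=cv2.imread('pics/scene0.png')[100:250,165:365];b=cv2.imread('pics/side0.png')[125:275,165:365]
f=lambda x:cv2.resize(x,(800,600),interpolation=cv2.INTER_CUBIC)
cv2.imwrite('pics/c1.png',f(a));cv2.imwrite('pics/c2.png',f(b))
```

```text
(no output)
```

View pics/c1.png

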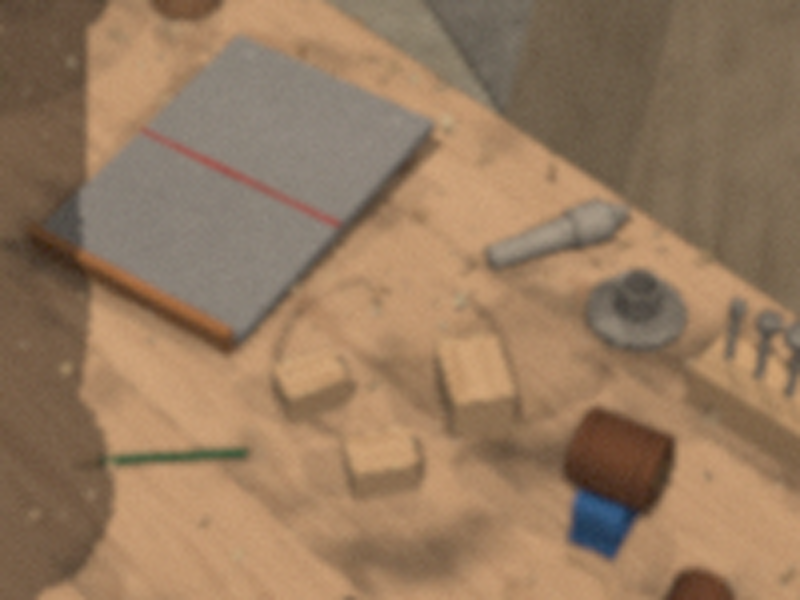

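View pics/c2.png

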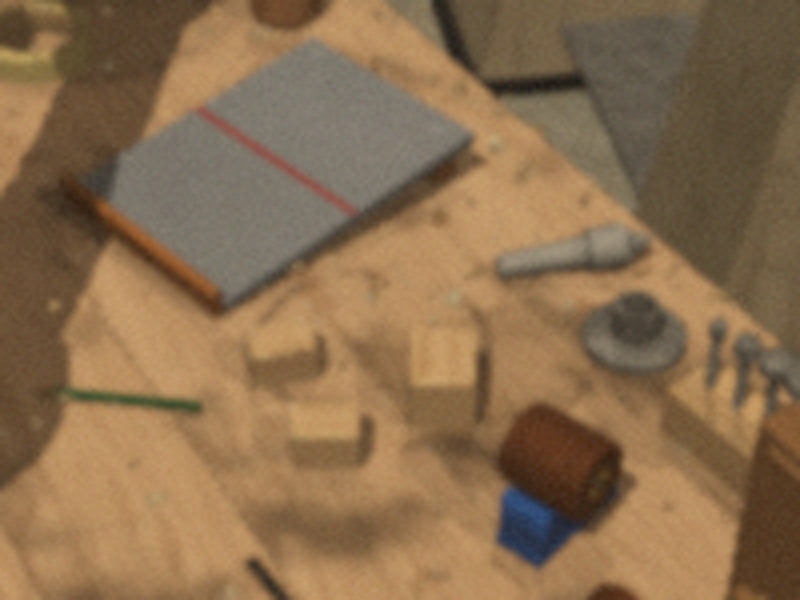

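The crops show the largest block's top face: corners (437,340), (500,335), (515,398), (450,405) in c1 and (412,322), (478,325), (475,385), (408,388) in c2. The red line runs from (141,128) to (340,224) in c1. The roller is at (620,460) in c1.

```bash
cat > m.py <<'E'
from h import *
S=grab("scene");D=grab("side")
s=lambda p:(p[0]/4+165-.375,p[1]/4+100-.375);e=lambda p:(p[0]/4+165-.375,p[1]/4+125-.375)
def show(n,a,b,z):
    A=np.array([onz(S,*s(p),zz)for p,zz in zip(a,z)]);B=np.array([onz(D,*e(p),zz)for p,zz in zip(b,z)])
    for q in(A,B):
        print(n,(q[:,:2]*1000).round().tolist(),'mean',(q[:,:2].mean(0)*1000).round(),[ (round(np.linalg.norm(w[:2])*1000),round(np.degrees(np.arctan2(w[1],w[0])),1)) for w in np.diff(q,axis=0)])
show('block',[(437,340),(500,335),(515,398),(450,405)],[(412,322),(478,325),(475,385),(408,388)],[.04]*4)
show('line',[(141,128),(340,224)],[(203,108),(354,212)],[.03]*2)
show('top',[(238,38),(432,124)],[(312,40),(470,136)],[.046]*2)
E
python3 m.py
python3 - <<'E'
from h import *
for n,z in(("scene",.052),("side",.052)):
    d=grab(n);h=cv2.cvtColor(np.ascontiguousarray(d["frame"]),cv2.COLOR_RGB2HSV)
    x0,y0,x1,y1=(300,198,340,232)if n=="scene"else(285,222,325,262)
    m=((h[...,2]<125)&((h[...,0]<12)|(h[...,0]>170))&(h[...,1]>90)).astype(np.uint8);mm=np.zeros_like(m);mm[y0:y1,x0:x1]=m[y0:y1,x0:x1]
    c=max(cv2.findContours(mm,0,1)[0],key=cv2.contourArea);M=cv2.moments(c);u,v=M['m10']/M['m00'],M['m01']/M['m00']
    print(n,M['m00'],cv2.minAreaRect(c),onz(d,u,v,z))
E
```

```text
block [[497.0, -15.0], [533.0, -42.0], [498.0, -91.0], [461.0, -65.0]] mean [497. -53.] [(45, np.float64(-36.6)), (61, np.float64(-125.1)), (46, np.float64(145.3))]
block [[498.0, -12.0], [537.0, -38.0], [502.0, -89.0], [462.0, -69.0]] mean [500. -52.] [(46, np.float64(-34.4)), (61, np.float64(-124.6)), (45, np.float64(153.4))]
line [[491.0, 326.0], [533.0, 131.0]] mean [512. 229.] [(200, np.float64(-77.8))]
line [[495.0, 320.0], [533.0, 131.0]] mean [514. 226.] [(193, np.float64(-78.7))]
top [[612.0, 348.0], [653.0, 155.0]] mean [632. 251.] [(197, np.float64(-77.8))]
top [[612.0, 346.0], [651.0, 153.0]] mean [632. 250.] [(197, np.float64(-78.5))]
scene 309.5 ((318.9310607910156, 214.1724090576172), (23.026222229003906, 19.312314987182617), 21.801410675048828) [ 0.49996644 -0.18284301  0.052     ]
side 261.5 ((304.0, 240.50001525878906), (26.385601043701172, 21.46625328063965), 26.56505012512207) [ 0.5040516  -0.17962794  0.052     ]
```

```bash
python3 -m pendant '[[[0,0,0],0.174],[[0,0,0],0.174],[[-60,-31,0],0],[[-60,-31,0],0],[[-60,-31,0],0],[[-60,-31,0],0],[[-60,-31,0],0],[[-60,-31,0],0],[[-60,-31,0],0],[[-60,-31,0],0],[[-60,-31,0],0]]' -1 10
cat >> h.py <<'E'
def to(x,y,z,yaw=None):
    s=r.read_state();a=np.radians(s["tcp_rot"][2]);p=np.array(s["ee_pos"])*1000;d=np.array([x,y,z])-p
    t=0 if yaw is None else (s["tcp_rot"][2]-yaw+180)%360-180
    b=a-np.radians(t)
    g=lambda a:np.round([d[0]*np.cos(a)+d[1]*np.sin(a),d[0]*np.sin(a)-d[1]*np.cos(a),-d[2]],1)
    print('clk',round(s["clock"],2),'pos',p.round(1),'rot',np.round(s["tcp_rot"],2),'shift now',g(a),'after turn',g(b),'turn rad',round(np.radians(t),3),'open',round(s["opening"],4),'q7',s["q"][6].round(1),'F',np.round(s["ft_force"],1))
E
python3 -c "
from h import *
to(498,-53,120,144.5)"
```

```text
clock: 1.72
ee_pos: [0.4257, 0.0996, 0.239]
tcp_rot: [179.9, 0.0, 144.5]
ft_force: [0.9, -0.0, 0.4]
opening: 0.0884
grasp_force: 0.0
clk 1.73 pos [425.7  99.6 239. ] rot [1.7994e+02 3.0000e-02 1.4445e+02] shift now [-147.5  -82.1  119. ] after turn [-147.4  -82.2  119. ] turn rad -0.001 open 0.0884 q7 26.6 F [ 0.9 -0.   0.4]
```

```bash
python3 -m pendant '[[[-49,-27,13],0],[[-49,-27,13],0],[[-49,-28,13],0],[[0,0,0],0],[[0,0,0],0]]' && python3 -c "
from h import *
grab('wrist','pics/w1.png');to(498,-53,120,144.5)"
```

```text
clock: 2.35
ee_pos: [0.4963, -0.0503, 0.1997]
tcp_rot: [180.0, -0.0, 144.4]
ft_force: [-0.0, 0.2, -0.2]
opening: 0.0883
grasp_force: 0.0
clk 2.4 pos [496.3 -49.5 199.9] rot [ 1.7995e+02 -4.0000e-02  1.4454e+02] shift now [-3.4 -1.9 79.9] after turn [-3.4 -1.9 79.9] turn rad 0.001 open 0.088 q7 44.3 F [ 0.2  0.2 -0.4]
```

View pics/w1.png

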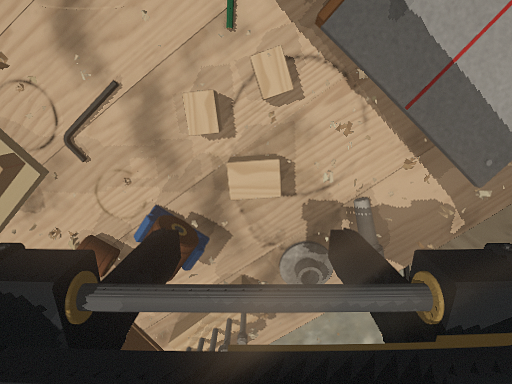

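The wrist view shows the block's top face at about (228,159), (279,158), (281,195), (230,198). The cradle is at (172,237), partly behind a finger, and the other two blocks are smaller.

```bash
python3 -c "
from h import *
d=grab('wrist');h=cv2.cvtColor(np.ascontiguousarray(d['frame']),cv2.COLOR_RGB2HSV)
q=np.array([onz(d,*p,.04) for p in[(228,159),(279,158),(281,195),(230,198)]])
print((q[:,:2]*1e3).round(),q.mean(0)*1e3,[(round(np.linalg.norm(w)*1e3),round(np.degrees(np.arctan2(w[1],w[0])),1)) for w in np.diff(q,axis=0)])
"
```

```text
[[461. -60.]
 [493. -13.]
 [530. -36.]
 [499. -86.]] [495.8259347  -48.78621481  40.        ] [(57, np.float64(55.7)), (44, np.float64(-30.9)), (60, np.float64(-122.0))]
```

```bash
python3 -m pendant '[[[-1,-1,50],0],[[0,0,50],0],[[0,0,50],0],[[0,0,42],0],[[0,0,0],0]]' && python3 -m pendant '[[[0,0,0],0],[[0,0,0],0],[[0,0,0],0],[[0,0,0],0],[[0,0,0],0],[[0,0,0],0]]' 1 12
```

```text
clock: 3.08
ee_pos: [0.495, -0.0504, 0.0059]
tcp_rot: [-179.9, -0.3, 144.6]
ft_force: [-0.3, 0.1, -0.7]
opening: 0.088
grasp_force: 0.0
clock: 3.82
ee_pos: [0.4979, -0.0524, 0.0092]
tcp_rot: [179.9, 0.1, 144.4]
ft_force: [-0.5, 0.5, 8.6]
opening: 0.0604
grasp_force: 11.8
```

```bash
python3 -m pendant '[[[0,0,-25],0],[[0,0,-55],0],[[0,0,-50],0],[[0,0,0],-0.165],[[0,0,0],-0.165],[[0,0,0],-0.165],[[0,0,0],-0.165],[[0,0,0],-0.165],[[0,0,0],0],[[0,0,0],0]]' && python3 -c "
from h import *
to(522,230,130,191.7)"
```

```text
clock: 5.08
ee_pos: [0.4967, -0.0526, 0.1379]
tcp_rot: [-180.0, 0.0, -168.5]
ft_force: [0.0, 0.3, -1.0]
opening: 0.0608
grasp_force: 11.8
clk 5.08 pos [496.7 -52.6 137.9] rot [-1.7999e+02  1.0000e-02 -1.6847e+02] shift now [-81.3 271.8   7.9] after turn [-82.1 271.6   7.9] turn rad -0.003 open 0.0608 q7 72.1 F [ 0.   0.3 -1. ]
```

```bash
python3 -m pendant '[[[-16,54,0],0],[[-16,54,0],0],[[-16,54,0],0],[[-16,54,0],0],[[-18,56,0],0],[[0,0,0],0],[[0,0,0],0]]' && python3 -c "
from h import *
grab('wrist','pics/w2.png');to(522,230,100,191.7)"
```

```text
clock: 5.95
ee_pos: [0.5215, 0.2297, 0.1375]
tcp_rot: [-179.9, -0.1, -168.4]
ft_force: [0.6, -0.3, -1.7]
opening: 0.0607
grasp_force: 11.8
clk 6.0 pos [521.8 228.6 137.5] rot [-1.7988e+02 -6.0000e-02 -1.6843e+02] shift now [-0.5  1.3 37.5] after turn [-0.5  1.3 37.5] turn rad -0.002 open 0.0611 q7 50.7 F [ 0.8 -0.6 -1.1]
```

View pics/w2.png

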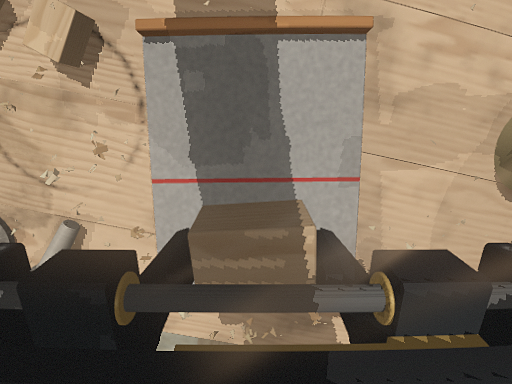

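The red line runs from (152,181) to (359,180), and the foot edge from (145,40) to (368,42). The held block is centred and square to the board.

```bash
python3 -c "
from h import *
d=grab('wrist')
a,b=[onz(d,*p,.03) for p in[(152,181),(359,180)]];w=a-b
print(a,b,(a+b)/2,np.degrees(np.arctan2(-w[0],w[1])),np.linalg.norm(w))
o,ra=ray(d,205,202);s=r.read_state()
# block lower downhill edge corners (z=tcp-8mm)
for p in[(203,203),(303,201),(190,237),(315,233)]: print(p,onz(d,*p,s['ee_pos'][2]-(.009)))
"
```

```text
[0.53069038 0.13083315 0.03      ] [0.4900467  0.32409268 0.03      ] [0.51036854 0.22746291 0.03      ] -168.12341696655938 0.19748709650476662
(203, 203) [0.50549369 0.1942562  0.12850994]
(303, 201) [0.49230384 0.25227332 0.12850994]
(190, 237) [0.52924204 0.18958681 0.12850994]
(315, 233) [0.51100568 0.26480954 0.12850994]
```

```bash
python3 -m pendant '[[[0,1,40],0],[[0,0,40],0],[[0,0,10],0],[[0,0,0],0],[[0,0,0],0]]' && python3 -m pendant '[[[0,0,2],0],[[0,0,1],0],[[0,0,0],0],[[0,0,0],0]]' 1 5
```

```text
clock: 6.68
ee_pos: [0.5227, 0.2317, 0.0491]
tcp_rot: [180.0, 0.1, -168.3]
ft_force: [0.6, 1.2, -0.2]
opening: 0.0605
grasp_force: 11.8
clock: 7.18
ee_pos: [0.5217, 0.2316, 0.0448]
tcp_rot: [180.0, 0.0, -168.3]
ft_force: [-0.0, -1.2, -0.5]
opening: 0.0612
grasp_force: 4.9
```

```bash
python3 -m pendant '[[[0,0,1],0],[[0,0,1],0],[[0,0,0],0],[[0,0,0],0]]'; python3 -m pendant '[[[0,0,1],0],[[0,0,1],0],[[0,0,0],0],[[0,0,0],0]]'
```

```text
clock: 7.68
ee_pos: [0.5214, 0.2316, 0.0428]
tcp_rot: [180.0, -0.0, -168.3]
ft_force: [-2.0, 0.2, 1.9]
opening: 0.0611
grasp_force: 5.0
clock: 8.18
ee_pos: [0.5213, 0.2315, 0.0406]
tcp_rot: [-180.0, -0.0, -168.3]
ft_force: [-2.8, 0.2, 3.7]
opening: 0.0606
grasp_force: 4.9
```

```bash
python3 -m pendant '[[[0,0,1],0],[[0,0,0],0],[[0,0,0],0]]' - 3; python3 -m pendant '[[[0,0,0],0],[[0,0,0],0],[[0,0,0],0],[[0,0,0],0],[[0,0,-30],0],[[0,0,-50],0],[[0,0,-50],0],[[0,0,-20],0],[[0,0,0],0],[[0,0,0],0]]' -1; python3 -c "
from h import *
grab('wrist','pics/w3.png')"
```

```text
clock: 8.55
ee_pos: [0.5222, 0.2315, 0.0396]
tcp_rot: [180.0, 0.0, -168.3]
ft_force: [-1.5, 0.2, 0.4]
opening: 0.0609
grasp_force: 3.0
clock: 9.8
ee_pos: [0.5211, 0.231, 0.1886]
tcp_rot: [-180.0, -0.1, -168.3]
ft_force: [0.3, -0.2, -1.5]
opening: 0.0885
grasp_force: 0.0
```

View pics/w3.png

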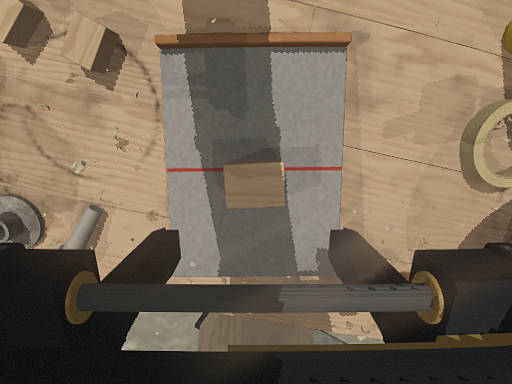

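The block stands on the board with its top face at (224,165), (283,163), (285,206), (226,208), just uphill of the line and square to it. Next is the roller.

```bash
python3 -c "
from h import *
d=grab('wrist')
for p in[(226,208),(285,206)]:
  q=onz(d,*p,.0735);e=q[:2]*1e3-[512,228];c,s=.979,.204;print('block uphill top edge',q,'board',e@[c,s],e@[-s,c])
S=grab('scene');D=grab('side')
sc=lambda p:(p[0]/4+165-.375,p[1]/4+100-.375);e=lambda p:(p[0]/4+165-.375,p[1]/4+125-.375)
for d,f,a,b in((S,sc,(600,408),(672,440)),(S,sc,(568,470),(640,508)),(D,e,(540,405),(618,450))):
  A,B=onz(d,*f(a),.06),onz(d,*f(b),.06);w=B-A;print(np.degrees(np.arctan2(w[1],w[0])),np.linalg.norm(w))
to(503,-181,220,209)"
```

```text
block uphill top edge [0.5452477  0.20713546 0.0735    ] board 28.293130614324856 -27.20891718678309
block uphill top edge [0.53110998 0.26482052 0.0735    ] board 26.220052583114466 32.14885111161285
-74.59082386142641 0.0541286150548828
-78.38588279606287 0.054837019814224175
-71.89066413579232 0.0610656652796144
clk 10.0 pos [521.1 231.3 188.5] rot [-1.7997e+02 -1.2000e-01 -1.6828e+02] shift now [ 101.5 -400.   -31.5] after turn [ 215.7 -351.8  -31.5] turn rad -0.302 open 0.0881 q7 52.7 F [-0.5 -0.5 -0.1]
```

```bash
python3 -m pendant '[[[7,-57,-4],0],[[7,-57,-4],0],[[7,-57,-4],0],[[7,-57,-4],0],[[7,-57,-4],0],[[7,-57,-4],0],[[8,-58,-4],0],[[0,0,0],0],[[0,0,0],0]]'; python3 -c "
from h import *
grab('wrist','pics/w4.png')"
```

```text
clock: 11.12
ee_pos: [0.5536, -0.1695, 0.2171]
tcp_rot: [179.9, -0.0, -168.3]
ft_force: [-0.4, 0.8, 0.4]
opening: 0.0883
grasp_force: 0.0
```

View pics/w4.png

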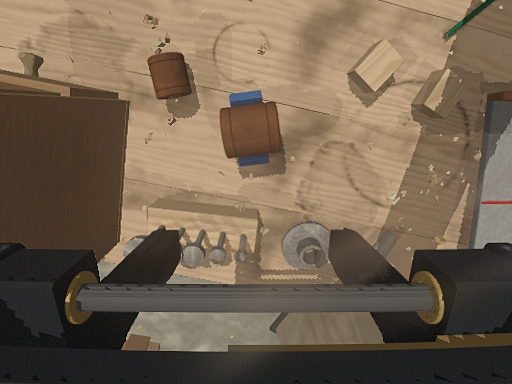

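The roller lies in the cradle, with end corners at about (220,110), (227,160), (275,103) and (281,152). The smaller roller is at (169,76), and the cabinet edge is at x≈128.

```bash
python3 -c "
from h import *
d=grab('wrist')
q=np.array([onz(d,*p,.055) for p in[(220,110),(227,160),(281,152),(275,103)]])[:,:2]*1e3
print(q.round(),q.mean(0),[(round(np.linalg.norm(w)),round(np.degrees(np.arctan2(w[1],w[0])),1)) for w in np.diff(q,axis=0)],np.degrees(np.arctan2(*(q[0]+q[1]-q[2]-q[3])[::-1])))
b=np.array([onz(d,*p,.032) for p in[(245,92),(254,165)]])[:,:2]*1e3;print('cradle',b,b.mean(0),np.degrees(np.arctan2(*(b[0]-b[1])[::-1])))
for z in(.05,.1,.15,.2):print(z,onz(d,128,100,z).round(3),onz(d,120,240,z).round(3))
S=grab('scene');print('cab scene',[onz(S,375,218,z).round(3) for z in(.1,.15,.2,.25)])
"
```

```text
[[ 487. -219.]
 [ 539. -202.]
 [ 518. -145.]
 [ 468. -163.]] [ 503.32337561 -182.30341029] [(55, np.float64(18.2)), (61, np.float64(110.3)), (53, np.float64(-159.7))] -70.46503445015655
cradle [[ 462.89390242 -197.48934576]
 [ 543.24630159 -170.22723368]] [ 503.070102   -183.85828972] -161.25885718941382
0.05 [ 0.497 -0.32   0.05 ] [ 0.668 -0.318  0.05 ]
0.1 [ 0.494 -0.298  0.1  ] [ 0.638 -0.296  0.1  ]
0.15 [ 0.491 -0.277  0.15 ] [ 0.608 -0.275  0.15 ]
0.2 [ 0.488 -0.255  0.2  ] [ 0.578 -0.254  0.2  ]
cab scene [array([ 0.564, -0.313,  0.1  ]), array([ 0.525, -0.333,  0.15 ]), array([ 0.485, -0.353,  0.2  ]), array([ 0.446, -0.373,  0.25 ])]
```

```bash
python3 -c "
from h import *
S=grab('scene');D=grab('side');W=grab('wrist')
print('bottoms',onz(S,366,258,0),onz(D,344,295,0))
def tri(a,b):
  o,w=ray(*a);p,v=ray(*b);A=np.array([w,-v]).T;t=np.linalg.lstsq(A,p-o,rcond=None)[0];return (o+w*t[0]).round(3),(p+v*t[1]).round(3)
print('top',tri((S,379,210),(D,358,240)))
print('top w/wrist', tri((S,379,210),(W,130,100)),tri((D,358,240),(W,130,100)))
a=np.hstack([S['frame'][160:290,300:440],D['frame'][180:310,280:420]])
cv2.imwrite('pics/c3.png',cv2.cvtColor(cv2.resize(a,(800,372),interpolation=cv2.INTER_CUBIC),cv2.COLOR_RGB2BGR))
"
```

```text
bottoms [ 0.51765021 -0.34155479  0.        ] [ 0.51125833 -0.3385393   0.        ]
top (array([ 0.529, -0.335,  0.178]), array([ 0.524, -0.336,  0.173]))
top w/wrist (array([ 0.544, -0.328,  0.16 ]), array([ 0.492, -0.281,  0.137])) (array([ 0.545, -0.318,  0.147]), array([ 0.493, -0.285,  0.129]))
```

View pics/c3.png

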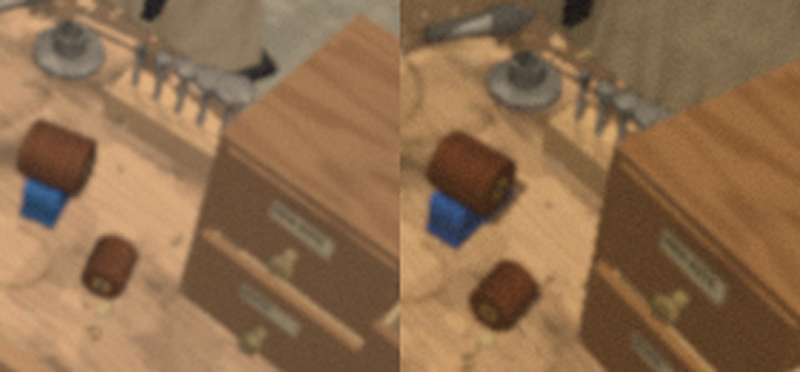

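The crop shows the cabinet corner at scene pixel (378,212), which triangulates to about (0.525,-0.335). That's clear of the gripper.

```bash
python3 -c "
from h import *
to(503.2,-183,33,199.2)"; python3 -m pendant '[[[0,0,0],-0.131],[[0,0,0],0],[[0,0,0],0]]'; python3 -c "
from h import *
to(503.2,-183,33,199.2)"
```

```text
clk 11.43 pos [ 554.  -168.9  217.7] rot [ 179.97    0.   -168.17] shift now [ 52.7  -3.4 184.7] after turn [ 52.7   3.4 184.7] turn rad -0.129 open 0.0879 q7 92.5 F [ 0.4  0.6 -1. ]
clock: 11.8
ee_pos: [0.5539, -0.17, 0.2177]
tcp_rot: [180.0, 0.0, -160.9]
ft_force: [0.4, -0.1, 0.7]
opening: 0.0882
grasp_force: 0.0
clk 11.8 pos [ 553.9 -170.   217.7] rot [ 179.99    0.   -160.89] shift now [ 52.2   4.3 184.7] after turn [ 52.2   4.4 184.7] turn rad -0.002 open 0.0882 q7 98.4 F [ 0.4 -0.1  0.7]
```

```bash
python3 -m pendant '[[[26,2,20],0],[[26,2,20],0],[[0,0,45],0],[[0,0,50],0],[[0,0,50],0],[[0,0,0],0],[[0,0,0],0]]'; python3 -m pendant '[[[0,0,0],0],[[0,0,0],0],[[0,0,0],0],[[0,0,0],0],[[0,0,0],0],[[0,0,0],0]]' 1 15;python3 -c "
from h import *
to(503.2,-183,33,199.2)"
```

```text
clock: 12.68
ee_pos: [0.5044, -0.1836, 0.034]
tcp_rot: [-179.9, 0.1, -160.8]
ft_force: [-0.2, -0.0, 0.2]
opening: 0.088
grasp_force: 0.0
clock: 13.42
ee_pos: [0.5039, -0.1838, 0.0335]
tcp_rot: [-179.9, 0.0, -160.8]
ft_force: [-0.3, -0.8, 6.9]
opening: 0.0596
grasp_force: 15.0
clk 13.43 pos [ 503.9 -183.8   33.5] rot [-1.7995e+02  5.0000e-02 -1.6080e+02] shift now [0.4 1.  0.5] after turn [0.4 1.  0.5] turn rad -0.0 open 0.0596 q7 87.3 F [-0.3 -0.8  6.9]
```

```bash
python3 -m pendant '[[[0,0,-25],0],[[0,0,-50],0],[[0,0,-45],0],[[0,0,0],0.126],[[0,0,0],0],[[0,0,0],0]]'; python3 -c "
from h import *
to(576.7,242.5,130,192)"
```

```text
clock: 14.18
ee_pos: [0.5029, -0.1835, 0.1521]
tcp_rot: [180.0, -0.1, -167.9]
ft_force: [-0.8, -0.0, 0.2]
opening: 0.0598
grasp_force: 15.0
clk 14.18 pos [ 502.9 -183.5  152.1] rot [ 1.7997e+02 -8.0000e-02 -1.6790e+02] shift now [-161.5  401.1   22.1] after turn [-160.8  401.4   22.1] turn rad 0.002 open 0.0598 q7 89.3 F [-0.8 -0.   0.2]
```

```bash
python3 -m pendant '[[[-20,50,0],0],[[-20,50,0],0],[[-20,50,0],0],[[-20,50,0],0],[[-20,50,0],0],[[-20,50,0],0],[[-20,50,0],0],[[-21,51,22],0],[[0,0,0],0],[[0,0,0],0]]'; python3 -c "
from h import *
d=grab('wrist','pics/w5.png');to(576.7,242.5,70,192)"
```

```text
clock: 15.42
ee_pos: [0.577, 0.2411, 0.1296]
tcp_rot: [-179.9, -0.1, -167.9]
ft_force: [0.0, -0.5, -0.9]
opening: 0.0599
grasp_force: 15.0
clk 15.47 pos [577.5 240.1 130. ] rot [-1.7989e+02 -9.0000e-02 -1.6805e+02] shift now [ 0.3  2.5 60. ] after turn [ 0.3  2.5 60. ] turn rad -0.001 open 0.0599 q7 55.0 F [-0.4 -0.9 -1.4]
```

View pics/w5.png

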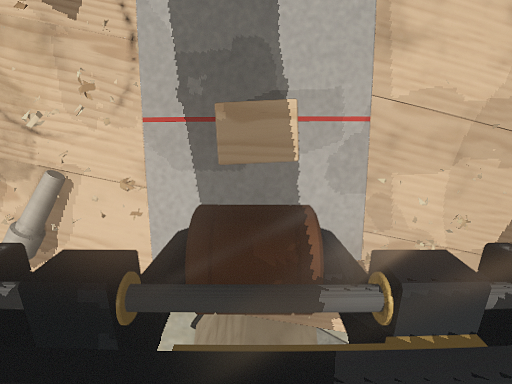

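The roller is held at (255,245), square and centred. The block's top uphill edge runs (218,164) to (298,161), yawed about 2° relative to the red line.

```bash
python3 -c "
from h import *
d=grab('wrist')
for p in[(218,164),(298,161)]:
  q=onz(d,*p,.0735);e=q[:2]*1e3-[512,228];c,s=.979,.204;print(q,'board',e@[c,s],e@[-s,c])
"; python3 -m pendant '[[[0,2,35],-0.03],[[0,0,25],0],[[0,0,15],0],[[0,0,0],0],[[0,0,0],0]]'; python3 -c "
from h import *
to(576.7,242.5,48,193.7)"
```

```text
[0.54676067 0.20608179 0.0735    ] board 29.55938034350243 -28.549105810568005
[0.5322013  0.26386869 0.0735    ] board 27.09428290663987 30.99438449049848
clock: 16.15
ee_pos: [0.578, 0.2441, 0.0567]
tcp_rot: [180.0, 0.1, -166.3]
ft_force: [-0.1, -0.3, -1.1]
opening: 0.0602
grasp_force: 15.0
clk 16.15 pos [578.  244.1  56.7] rot [ 1.7997e+02  1.0000e-01 -1.6632e+02] shift now [ 1.7 -1.3  8.7] after turn [ 1.7 -1.3  8.7] turn rad -0.0 open 0.0602 q7 53.6 F [-0.1 -0.3 -1.1]
```

```bash
python3 -m pendant '[[[0,0,5],0],[[0,0,1],0],[[0,0,0],0],[[0,0,0],0]]'; python3 -m pendant '[[[0,0,1],0],[[0,0,0],0],[[0,0,0],0]]';python3 -m pendant '[[[0,0,1],0],[[0,0,0],0],[[0,0,0],0]]'
```

```text
clock: 16.65
ee_pos: [0.5773, 0.2442, 0.0498]
tcp_rot: [180.0, 0.0, -166.3]
ft_force: [-0.2, -0.7, -1.2]
opening: 0.0598
grasp_force: 15.0
clock: 17.02
ee_pos: [0.5773, 0.2441, 0.0487]
tcp_rot: [180.0, -0.0, -166.3]
ft_force: [-0.4, 0.1, -1.0]
opening: 0.0598
grasp_force: 15.0
clock: 17.4
ee_pos: [0.5773, 0.2441, 0.0484]
tcp_rot: [-180.0, 0.0, -166.3]
ft_force: [-1.3, -0.7, 6.3]
opening: 0.0601
grasp_force: 15.0
```

```bash
python3 -m pendant '[[[0,0,-0.6],0],[[3,0,0.4],0],[[3,0,0.4],0],[[0,0,0],0],[[0,0,0],0]]'; python3 -m pendant '[[[2,0,0.2],0],[[0,0,0],0],[[0,0,0],0]]';python3 -m pendant '[[[1,0,0.1],0],[[0,0,0],0],[[0,0,0],0]]';python3 -m pendant '[[[1,0,0.1],0],[[0,0,0],0],[[0,0,0],0]]'
```

```text
clock: 18.02
ee_pos: [0.5715, 0.2428, 0.0477]
tcp_rot: [180.0, 0.0, -166.3]
ft_force: [0.8, 0.5, 4.5]
opening: 0.0602
grasp_force: 15.0
clock: 18.4
ee_pos: [0.5698, 0.2423, 0.0475]
tcp_rot: [180.0, 0.0, -166.3]
ft_force: [2.4, 1.6, 4.7]
opening: 0.0601
grasp_force: 15.0
clock: 18.77
ee_pos: [0.5688, 0.242, 0.0474]
tcp_rot: [180.0, 0.0, -166.3]
ft_force: [2.9, 0.0, 5.1]
opening: 0.06
grasp_force: 15.0
clock: 19.15
ee_pos: [0.5676, 0.2418, 0.0472]
tcp_rot: [180.0, 0.0, -166.3]
ft_force: [2.8, 0.7, 5.2]
opening: 0.0599
grasp_force: 15.0
```

```bash
python3 -m pendant '[[[0,0,-0.7],0],[[0,0,0],0],[[0,0,0],0]]'; python3 -c "
from h import *
d=grab('wrist');a=d['frame'][80:280,130:390]
cv2.imwrite('pics/w6.png',cv2.cvtColor(cv2.resize(a,(780,600),interpolation=cv2.INTER_CUBIC),cv2.COLOR_RGB2BGR))"
```

```text
clock: 19.52
ee_pos: [0.5662, 0.2411, 0.0471]
tcp_rot: [-180.0, -0.2, -166.3]
ft_force: [-0.9, -0.7, -1.3]
opening: 0.06
grasp_force: 15.0
```

View pics/w6.png

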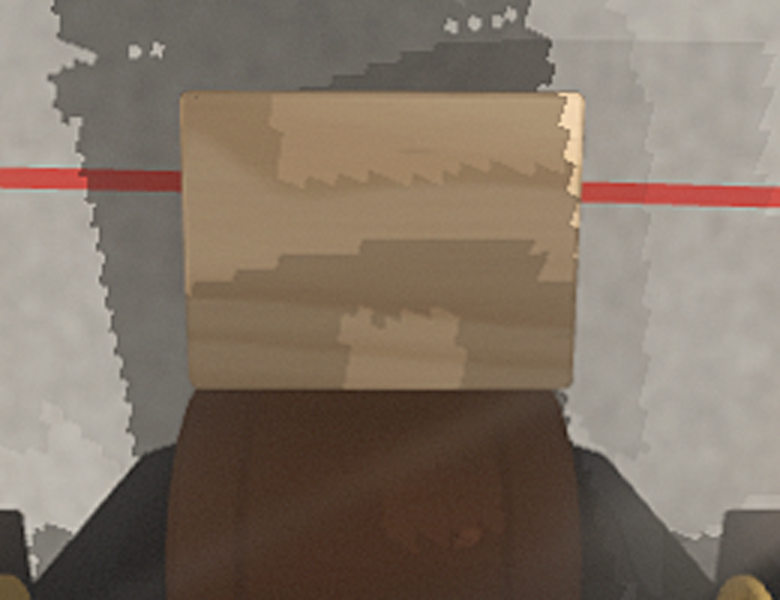

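The block lies straight ahead of the roller and parallel to it; the view hides any gap. I'll creep downhill, clear of board friction, until I feel contact.

```bash
for i in 1 2 3; do python3 -m pendant '[[[1,0,0.1],0],[[0,0,0],0],[[0,0,0],0]]' | grep -E "ee_pos|ft"; done
```

```text
ee_pos: [0.5665, 0.2415, 0.0477]
ft_force: [0.1, -0.6, -0.8]
ee_pos: [0.5656, 0.2412, 0.0476]
ft_force: [0.7, 0.5, -0.5]
ee_pos: [0.5646, 0.241, 0.0475]
ft_force: [-0.2, 0.1, -0.5]
```

```bash
cat > e.py <<'E'
from h import *
d=grab('wrist');g=cv2.cvtColor(np.ascontiguousarray(d['frame']),cv2.COLOR_RGB2GRAY).astype(float);g=cv2.GaussianBlur(g,(3,3),0)
c,s=.979,.204
for u in(205,225,250,275,300):
  col=g[185:235,u];v=185+np.argmin(np.diff(col))+.5
  q=onz(d,u,v,.0735);e=q[:2]*1e3-[512,228];print(u,v,'board x,y',(e@[c,s]).round(1),(e@[-s,c]).round(1))
f=d['frame'].astype(int)
for u in(150,170,350,365):
  v=80+np.argmax((f[:,:,0]-f[:,:,1])[80:180,u]);e=onz(d,u,v,.03)[:2]*1e3-[512,228];print('line',u,v,(e@[c,s]).round(1))
to(560,240,48)
E
python3 e.py
```

```text
205 209.5 board x,y 23.1 -21.8
225 209.5 board x,y 22.8 -12.6
250 209.5 board x,y 22.4 -1.0
275 209.5 board x,y 22.0 10.6
300 209.5 board x,y 21.6 22.2
line 150 139 -3.5
line 170 144 -0.9
line 350 144 -4.5
line 365 145 -4.3
clk 20.75 pos [564.6 241.   47.5] rot [ 180.     -0.   -166.29] shift now [ 4.7  0.1 -0.5] after turn [ 4.7  0.1 -0.5] turn rad 0.0 open 0.0601 q7 52.4 F [-0.6  0.2 -0.9]
```

The block edge stays at the same pixel (v=209.5) while the arm advances. So the roller is touching the block flush and has nudged it about 3 mm. I'll lower it onto the board and release.

```bash
python3 -m pendant '[[[0,0,0.8],0],[[0,0,0],0],[[0,0,0],0]]' - 5; python3 -m pendant '[[[0.3,0,0.2],0],[[0,0,0],0],[[0,0,0],0]]' - 3; python3 e.py
```

```text
clock: 21.12
ee_pos: [0.5647, 0.241, 0.0469]
tcp_rot: [180.0, 0.0, -166.3]
ft_force: [0.5, -0.3, 1.7]
opening: 0.0597
grasp_force: 5.0
clock: 21.5
ee_pos: [0.5647, 0.241, 0.0468]
tcp_rot: [180.0, 0.0, -166.3]
ft_force: [0.2, 0.0, 4.1]
opening: 0.06
grasp_force: 3.0
205 209.5 board x,y 22.9 -21.7
225 209.5 board x,y 22.6 -12.5
250 209.5 board x,y 22.2 -0.9
275 209.5 board x,y 21.8 10.6
300 209.5 board x,y 21.4 22.1
line 150 139 -3.5
line 170 144 -0.9
line 350 144 -4.5
line 365 145 -4.3
clk 21.55 pos [564.7 241.   46.8] rot [ 1.7999e+02  4.0000e-02 -1.6629e+02] shift now [ 4.8  0.1 -1.2] after turn [ 4.8  0.1 -1.2] turn rad 0.0 open 0.06 q7 52.4 F [ 0.1 -0.6  4.1]
```

```bash
python3 -m pendant '[[[0,0,0],0],[[0,0,0],0],[[0,0,0],0],[[0,0,0],0],[[0,0,0],0]]' -1; python3 e.py | head -3;  python3 -m pendant '[[[0,0,-20],0],[[0,0,-40],0],[[0,0,-50],0],[[0,0,-50],0],[[0,0,0],0],[[0,0,0],0]]'; python3 -c "
from h import *
grab('wrist','pics/w7.png')"
```

```text
clock: 22.18
ee_pos: [0.5643, 0.2409, 0.0465]
tcp_rot: [180.0, -0.0, -166.3]
ft_force: [-0.3, 0.0, -0.1]
opening: 0.0878
grasp_force: 0.0
205 210.5 board x,y 22.9 -21.7
225 210.5 board x,y 22.6 -12.4
250 210.5 board x,y 22.2 -0.9
clock: 22.98
ee_pos: [0.5641, 0.2405, 0.207]
tcp_rot: [-180.0, 0.0, -166.3]
ft_force: [-0.7, 0.3, -0.7]
opening: 0.0879
grasp_force: 0.0
```

View pics/w7.png

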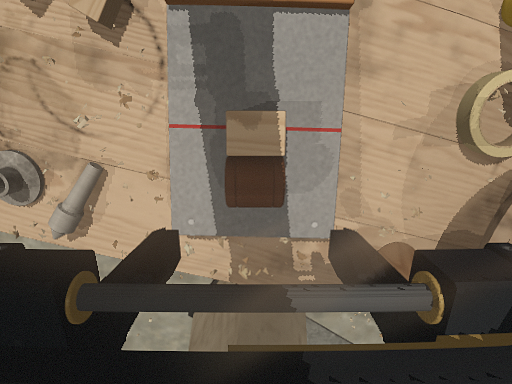

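The roller at (255,181) lies across the board above the red line, against the block at (256,133). I'll check that nothing drifts, then hand in.

```bash
python3 -m pendant '[[[0,0,0],0],[[0,0,0],0],[[0,0,0],0],[[0,0,0],0],[[0,0,0],0],[[0,0,0],0],[[0,0,0],0],[[0,0,0],0]]' >/dev/null; python3 -c "
from h import *
a=cv2.imread('pics/w7.png')[100:215,165:345].astype(int);d=grab('wrist')['frame'][100:215,165:345,::-1].astype(int)
x=np.abs(a-d).max(2);m=float((x>40).mean());print(m,x.mean())
if m<.01: print(r.sign_off())"
```

```text
0.003429951690821256 3.411062801932367
the job is handed in; nothing more can be done
None
```

The job is handed in: the block stands on the board as a chock and the roller lies against its uphill side, above the red line. Neither moved in a one-second check after release; lowering the roller nudged the block about 3 mm downhill.

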